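# Swing the bench magnifier over the culture dish

## Robot

A 6-joint arm with a two-finger parallel gripper is mounted at the origin on the work surface. World frame = base frame: x ahead of the robot, y to its left, z up, the work surface at z = 0. Lengths are in m, angles in rad, forces in N, time in s.
With the tool pointing down it reaches from about 0.425 to 0.95 m from the base axis. Payload 14.7 kg.
Tool frame: the origin (TCP) lies between the finger pads; the fingertips stand 14 mm ahead of it and the grasp point (between the pads) lies 5 mm behind it (tip_reach is the y of the fingertips in the tool frame, in m); y points along the fingers, x is the direction in which the jaws open and shut, and the axes are right-handed (so a half turn about y gives the same grasp; the last joint's range is limited). The gripper opens to 85 mm and grips with 20 to 120 N. Pads are 22 mm wide; open, the fingers measure 114 mm over their backs; the gripper's body (76 mm by 85 mm) begins 54 mm behind the grasp point. The pads swing forward as they close: fully open they stand 13 mm farther back than shut.
Start: joints at [-1.215, 0.48, 1.596, -0, 1.065, -0.047], TCP at [0.255, -0.598, 0.245] pointing down, gripper open.
Joint ranges: [-2.75, 2.75], [-0.82, 2.05], [0.23, 2.67], [-1.56, 4.7], [0.09, 2.69], [-2.92, 2.92]. Speed limits (rad/s): [1.89, 1.89, 2.39, 3.01, 3.01, 3.01].

## Interface

Orientations are given as a unit quaternion [x, y, z, w].
In Python, from plant import get_obs, read_camera, get_calibration, finish_job, spot_in, masks_of, tip_reach gives the robot as it stands. The module is installed in compiled form; this text tells all that it offers.
- The arm moves only by the tool move_arm, never from a script. Its argument "steps" is a list of rows, each a list of 7 numbers: the shift along the tool's x, y, z in cm, then the turn, a rotation vector about the tool's x, y, z in rad, then the finger opening in cm, from 0 to 8.54. A call has 1 to 8 rows; each row is the pose to reach, as a shift and turn from the pose commanded when the call began, along the tool's axes at that moment; what a row does not reach only later rows make up. A row lasts 1/12 s, in which the tool goes at most 41.7 mm and 7.16 degrees, less where a joint would pass 70% of its speed; a pose out of reach is approached as far as the arm can. A call with a gripper value outside its range is refused whole. The fingers move at their own pace and stop on an object; "force" is the grip in N (left out, the last holds). Time passes only in rows, so rows that repeat a pose let the fingers close. It gives the time, the measured TCP pose, the force and the opening at its end, in the units of the state.
- get_obs(): the state, without advancing time (a new reading comes with each control period).
- read_camera(name): name is "side" or "top"; returns the picture (400x640x3 uint8, red, green, blue); there is no depth.
- get_calibration(name): a dict with "fovy" (degrees; the focal length in pixels is half the picture's height over the tangent of half this angle, whatever the lens; pixels are square), "cx", "cy" (the principal point, pixels), "dist" ([k1, k2, p1, p2, k3] as OpenCV has them; the pictures are not rectified), "T" (4x4, takes a point from camera to world coordinates). Camera axes: x right, y up, looking along -z (the intrinsics and any distortion apply to the point x, -y, -z); pixel columns grow to the right and rows downward; lengths in m; the calibration is good to about 2 mm. A picture is of the moment at which its call begins. get_calibration takes no time and is no camera call.
- finish_job(): hands the job in, once; it reports no verdict.
Trained networks look in the newest picture that a camera, given by its name, has taken for a name from the list of things; names that differ only in an ending like _2 or _b are one class to them, and where a whole thing is asked for, a point or a joint stands for the part that bears it (a point fixed in the world has none). Each returns a list of dicts, best first, with "score" (0 to 1); they miss things now and then, are a little off and sometimes report something else, mostly with a low value. They report only what shows in the picture. A call takes as long as a camera call.
- spot_in(thing, camera): "location" ([column, row] in pixels, amid what is visible of it).
- masks_of(thing, camera): "region" (400x640 bool, what is visible of it) and "location" ([column, row] in pixels, amid what is visible of it).
The state is a dict: "clock": time; "q": joint angles; "qvel": joint speeds; "joint_efforts": joint torques, N m; "tcp_pos": TCP position; "tool_rot": TCP orientation; "ft_force": force on the tool from outside, world axes, zero at the start; "moment": the same for the moment, N m; "finger_gap": finger opening in m.
Only numpy, scipy, OpenCV 4.12 (cv2) and the standard library are available. Lean on these libraries where they do the work, as an engineer would, in place of code of your own. Each camera call takes 0.05 s, during which the arm holds its last target. There are 200 camera calls.

## Task

Swing the bench magnifier round on its post until its lens is centred over the round flat culture dish, as seen from above, then let go so that it stays there ready for counting colonies. Leave the dish lying where it is.

Things in the scene. Friction and masses are not known exactly. Their poses are not given: they have to be found in the camera images.
- stand: Fixed stand of the bench magnifier: grey round foot 110 mm across, 16 mm high, with an upright post at its centre. Origin: centre of the foot's underside, on the bench; the magnifier turns about the vertical through this origin. Its x axis (yaw) is where the boom points when the joint reads 0.
- magnifier (a joint): Swing angle (rad) of the boom about the post: 0 along the stand's x axis, growing counter-clockwise seen from above, stops at -2.2 and 2.2. Stiff joint (friction 0.25 N m, about 1.2 N at the knob, no spring): it stays where left and keeps its height. Boom, lens and knob lie in one line out from the post; the hub on the post tops out 136 mm above the bench.
- lens (a point): Centre of the lens, 150 mm out from the post's axis, 125 mm above the bench, in a white ring 108 mm across and 10 mm thick. On the ring's outer end, 210 mm from the post's axis (60 mm beyond the lens centre, same line), a bare-metal upright round knob 18 mm across stands from 129 to 180 mm above the bench: the grip for swinging it, free all round and reachable from above.
- dish: Culture dish: round, flat, clear with tan filling and white specks, 90 mm across, 15 mm high, about 50 g, loose on the bench, centre about 150 mm from the post's axis, under the lens's path. Origin: centre of its underside. Also under that path, as bystanders: a rectangular white well plate (85 x 127 x 19 mm) and a lidded cup (60 mm across, 55 mm high). The three swap places.

How it is judged:
At the end, for the whole second after the job is handed in: The lens centre is within 20 mm of the dish's centre as seen from above, the magnifier is at rest, and the dish lies flat and still, within 15 mm of where it was at the start (horizontal distance between lens and dish below 0.02 m and velocity of joint magnifier between -0.03 and 0.03 rad/s and distance of dish from where it was at the start of the episode below 0.015 m and angle between dish's own z axis and vertical below 0.1 rad and linear speed of dish below 0.02 m/s); the robot touches nothing.
It fails at once if the dish is shoved or carried: more than 20 mm from where it was (distance of dish from where it was at the start of the episode above 0.02 m).
It also fails if it takes over 35 s, if anything falls off the work surface, if the arm or the gripper's body presses on something with over 40 N, if the wrist force passes 120 N, or if a joint passes its speed limit or range.

## Working session

There is one attempt and no reset: what is moved stays moved. The work goes in short steps, Python scripts to look and compute and a tool call to move; the robot and the scene stay as the last step left them, time stands still between calls to the robot, and variables do not carry over. Pictures are saved under pics/ and viewed, about 8 in all and at most 12, crops included, and the job is handed in when it is done.

Besides the shell and the picture viewer there is one more tool, called in YAML: its name, and indented under it one key for each argument. move_arm: Moves the arm, as the interface text tells. Its arguments: {"type":"object","properties":{"steps":{"type":"array","items":{"type":"array","items":{"type":"number"}}},"force":{"type":"number"}},"required":["steps"]}

```bash
mkdir -p pics; cat > h.py <<'E'
import numpy as np, cv2
from plant import *
def ray(cam,px):
    c=get_calibration(cam); f=200/np.tan(np.radians(c["fovy"])/2)
    K=np.array([[f,0,c["cx"]],[0,f,c["cy"]],[0,0,1]])
    u=cv2.undistortPoints(np.array([[px]],float),K,np.array(c["dist"],float))[0,0]
    T=np.array(c["T"]); return T[:3,3],T[:3,:3]@np.array([u[0],-u[1],-1])
def at_z(cam,px,z):
    o,d=ray(cam,px); return o+d*(z-o[2])/d[2]
def proj(cam,p):
    c=get_calibration(cam); f=200/np.tan(np.radians(c["fovy"])/2)
    K=np.array([[f,0,c["cx"]],[0,f,c["cy"]],[0,0,1]])
    T=np.array(c["T"]); q=T[:3,:3].T@(np.array(p)-T[:3,3]); q=q*[1,-1,-1]
    return cv2.projectPoints(q.reshape(1,1,3),np.zeros(3),np.zeros(3),K,np.array(c["dist"],float))[0].ravel()
E
python3 - <<'E'
from h import *
ims=[]
for cam in("top","side"):
    im=read_camera(cam); cv2.imwrite(f"pics/{cam}0.png",im[:,:,::-1])
    print(cam,np.round(get_calibration(cam)["T"],3).tolist())
    for t,z in(("dish",.008),("lens",.125),("magnifier",.125),("stand",.016)):
        for r in masks_of(t,cam)[:2]:
            ys,xs=np.nonzero(r["region"])
            print(t,round(r["score"],2),np.round(r["location"]),[xs.min(),xs.max(),ys.min(),ys.max()],np.round(at_z(cam,r["location"],z),3))
print(get_obs())
E
```

```text
top [[-0.026, 0.999, -0.044, 0.529], [-1.0, -0.026, 0.008, 0.029], [0.007, 0.044, 0.999, 0.835], [0.0, 0.0, 0.0, 1.0]]
dish 0.89 [252. 230.] [np.int64(232), np.int64(273), np.int64(212), np.int64(251)] [0.502 0.167 0.008]
lens 0.82 [284. 188.] [np.int64(254), np.int64(328), np.int64(149), np.int64(266)] [0.583 0.084 0.125]
magnifier 0.67 [286. 191.] [np.int64(254), np.int64(328), np.int64(149), np.int64(266)] [0.576 0.082 0.125]
stand 0.86 [299. 207.] [np.int64(253), np.int64(344), np.int64(148), np.int64(276)] [0.55  0.061 0.016]
side [[-0.711, -0.57, 0.412, 0.816], [0.703, -0.578, 0.414, 0.313], [0.002, 0.584, 0.812, 0.629], [0.0, 0.0, 0.0, 1.0]]
dish 0.97 [394. 261.] [np.int64(363), np.int64(421), np.int64(234), np.int64(289)] [0.497 0.167 0.008]
dish 0.57 [321. 226.] [np.int64(281), np.int64(362), np.int64(135), np.int64(270)] [0.533 0.04  0.008]
lens 0.59 [323. 222.] [np.int64(281), np.int64(362), np.int64(136), np.int64(271)] [0.581 0.088 0.125]
magnifier 0.97 [320. 222.] [np.int64(281), np.int64(362), np.int64(136), np.int64(271)] [0.582 0.085 0.125]
stand 0.77 [334. 213.] [np.int64(281), np.int64(377), np.int64(137), np.int64(270)] [0.503 0.04  0.016]
{'clock': 0.5, 'q': array([-1.21459492e+00,  4.80236312e-01,  1.59631837e+00,  6.86867249e-06,
        1.06510529e+00, -4.66190256e-02]), 'qvel': array([ 0.0007578 , -0.00066086, -0.00017818, -0.00099483,  0.0015647 ,
       -0.00044876]), 'joint_efforts': array([-8.88128125e-04, -9.49790454e+01, -4.30356359e+01, -3.07570717e-04,
        2.50716344e-03,  2.72937137e-05]), 'tcp_pos': array([ 0.25481195, -0.59794915,  0.24526612]), 'tool_rot': array([-0.58990194,  0.38988605, -0.38985011,  0.58993344]), 'ft_force': array([-0.03603416, -0.51682095,  0.01222289]), 'moment': array([-0.07492336, -0.0005948 , -0.02543777]), 'finger_gap': 0.08549611886940316}
```

View pics/top0.png

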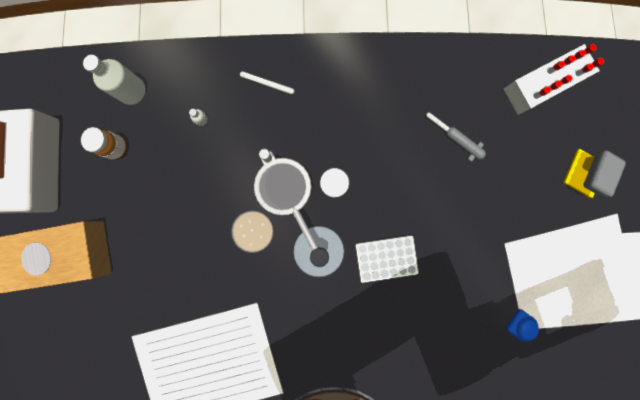

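View pics/side0.png

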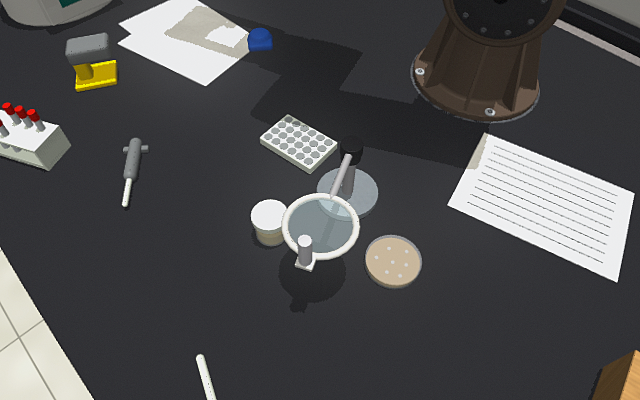

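```bash
python3 - <<'E'
from h import *
from scipy.spatial.transform import Rotation as R
p=lambda c,px,z:at_z(c,px,z)[:2]
foot=[p("top",(319,251),.016),p("side",(348,192),.016)]; hub=p("top",(319,257),.136)
ring=[p("top",(282.5,186),.130),p("side",(320.5,226),.127)]
knob=[p("top",(265,155),.18),p("side",(305,240),.18)]
dish=[p("top",(252.5,231.5),.012),p("side",(393.5,260),.013)]
for n in("foot","hub","ring","knob","dish"):print(n,np.round(eval(n),4).tolist())
post=np.mean(foot,0);d=np.mean(dish,0)-post;r=np.mean(ring,0)-post;k=np.mean(knob,0)-post
for v in(d,r,k):print(np.linalg.norm(v).round(4),np.degrees(np.arctan2(v[1],v[0])).round(1))
o=get_obs();print(R.from_quat(o["tool_rot"]).as_matrix().round(3))
E
```

```text
foot [[0.4523, 0.0203], [0.4534, 0.0258]]
hub [0.4525, 0.0219]
ring [[0.5863, 0.0868], [0.5879, 0.0909]]
knob [[0.6375, 0.1122], [0.6391, 0.1154]]
dish [[0.498, 0.1643], [0.4987, 0.1669]]
0.1496 72.3
0.1495 26.1
0.2064 26.1
[[ 0.392 -0.     0.92 ]
 [-0.92   0.     0.392]
 [-0.    -1.     0.   ]]
```

move_arm:
  steps:
    - [-2.1,0,2.7,0,0,0,5]
    - [-4.2,0,5.3,0,0,0,5]
    - [-6.3,0,8,0,0,0,5]
    - [-8.4,0,10.6,0,0,0,5]
    - [-10.5,0,13.3,0,0,0,5]
    - [-12.6,0,15.9,0,0,0,5]
    - [-14.7,0,18.6,0,0,0,5]
    - [-16.8,0,21.2,0,0,0,5]

```text
clock: 1.17
tcp_pos: [0.3846, -0.3588, 0.2455]
tool_rot: [0.59, -0.39, 0.39, -0.59]
ft_force: [0.6, -0.5, 0.1]
finger_gap: 0.0502
```

move_arm:
  steps:
    - [-2.1,0,2.7,0,0,0,5]
    - [-4.2,0,5.3,0,0,0,5]
    - [-6.3,0,8,0,0,0,5]
    - [-8.4,0,10.6,0,0,0,5]
    - [-10.5,0,13.3,0,0,0,5]
    - [-12.6,0,15.9,0,0,0,5]
    - [-14.7,0,18.6,0,0,0,5]
    - [-16.8,0,21.2,0,0,0,5]

```text
clock: 1.83
tcp_pos: [0.5139, -0.121, 0.2455]
tool_rot: [-0.59, 0.39, -0.39, 0.59]
ft_force: [1.5, -0.9, -0.4]
finger_gap: 0.0504
```

move_arm:
  steps:
    - [-2.1,0,2.7,0,0,0,5]
    - [-4.2,0,5.3,0,0,0,5]
    - [-6.3,0,8,0,0,0,5]
    - [-8.4,0,10.6,0,0,0,5]
    - [-10.5,0,13.3,0,0,0,5]
    - [-12.6,0,15.9,0,0,0,5]
    - [-14.7,0,18.6,0,0,0,5]
    - [-16.8,0,21.2,0,0,0,5]

```text
clock: 2.5
tcp_pos: [0.643, 0.1168, 0.2454]
tool_rot: [-0.59, 0.39, -0.39, 0.59]
ft_force: [1.6, -0.6, -0.6]
finger_gap: 0.0503
```

```bash
python3 - <<'E'
from h import *
im=read_camera("side"); cv2.imwrite("pics/s1.png",cv2.resize(im[100:320,220:480,::-1],None,fx=3,fy=2.7))
o=get_obs();print(o["tcp_pos"],proj("side",o["tcp_pos"]))
E
```

```text
[0.64550987 0.12161279 0.24538999] [303.46150296 215.67021571]
```

View pics/s1.png

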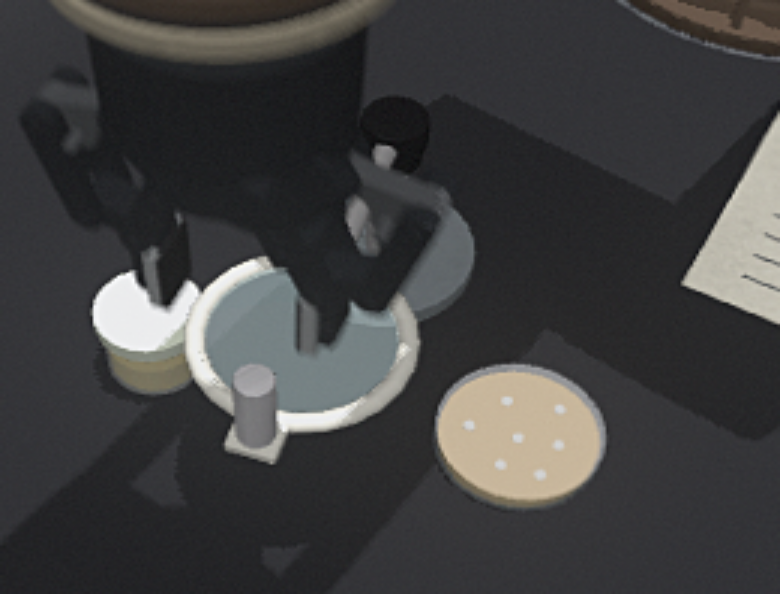

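move_arm:
  steps:
    - [0.4,1.5,-0.7,0,0,0,5]
    - [0.4,3,-0.7,0,0,0,5]
    - [0.4,4.5,-0.7,0,0,0,5]
    - [0.4,6,-0.7,0,0,0,5]
    - [0.4,7.2,-0.7,0,0,0,5]
    - [0.4,8.2,-0.7,0,0,0,5]
    - [0.4,8.2,-0.7,0,0,0,5]
    - [0.4,8.2,-0.7,0,0,0,5]
  force: 20

```text
clock: 3.22
tcp_pos: [0.6374, 0.1085, 0.1631]
tool_rot: [0.59, -0.39, 0.39, -0.59]
ft_force: [0.1, 0.7, 0.4]
finger_gap: 0.05
```

move_arm:
  steps:
    - [0,0,0,0,0,0,3]
    - [0,0,0,0,0,0,2.2]
    - [0,0,0,0,0,0,1.6]
    - [0,0,0,0,0,0,1.4]
    - [0,0,0,0,0,0,1.4]
    - [0,0,0,0,0,0,1.4]
  force: 20

```text
clock: 3.72
tcp_pos: [0.6381, 0.1087, 0.1643]
tool_rot: [-0.59, 0.389, -0.39, 0.59]
ft_force: [-0.9, 0.9, 5.5]
finger_gap: 0.0173
```

```bash
python3 - <<'E'
from h import *
im=read_camera("side"); cv2.imwrite("pics/s2.png",cv2.resize(im[100:320,220:480,::-1],None,fx=3,fy=2.7))
from scipy.spatial.transform import Rotation as R
o=get_obs();M=R.from_quat(o["tool_rot"]).as_matrix();print(o["tcp_pos"],o["ft_force"],o["finger_gap"],o["q"],M.round(3))
post=np.array([.453,.023]);k=o["tcp_pos"][:2]-post;a0=np.arctan2(k[1],k[0]);print(np.hypot(*k),np.degrees(a0))
a1=np.radians(72.3)
for t in range(1,13):
    a=(a1-a0)*t/12; c,s=np.cos(a),np.sin(a)
    d=np.array([c*k[0]-s*k[1]-k[0],s*k[0]+c*k[1]-k[1],0]); print(t,(100*M.T@d).round(1),round(-a,3))
E
```

```text
[0.63803018 0.10871159 0.16425064] [-0.82749872  0.26793361  7.51735621] 0.017215110680196707 [1.21897193e-01 5.59899233e-01 1.67974280e+00 8.31160690e-05
 9.00358720e-01 1.28982930e+00] [[ 0.392  0.002  0.92 ]
 [-0.92   0.     0.392]
 [ 0.    -1.     0.002]]
0.20391823091481898 24.855002072337744
1 [-1.4 -0.  -0.1] -0.069
2 [-2.8 -0.  -0.3] -0.138
3 [-4.2 -0.  -0.6] -0.207
4 [-5.5 -0.  -0.9] -0.276
5 [-6.9 -0.  -1.4] -0.345
6 [-8.1 -0.  -2. ] -0.414
7 [-9.4 -0.  -2.6] -0.483
8 [-10.6  -0.   -3.4] -0.552
9 [-11.7  -0.   -4.2] -0.621
10 [-12.8  -0.   -5.1] -0.69
11 [-13.9  -0.   -6. ] -0.759
12 [-14.8  -0.   -7.1] -0.828
```

View pics/s2.png

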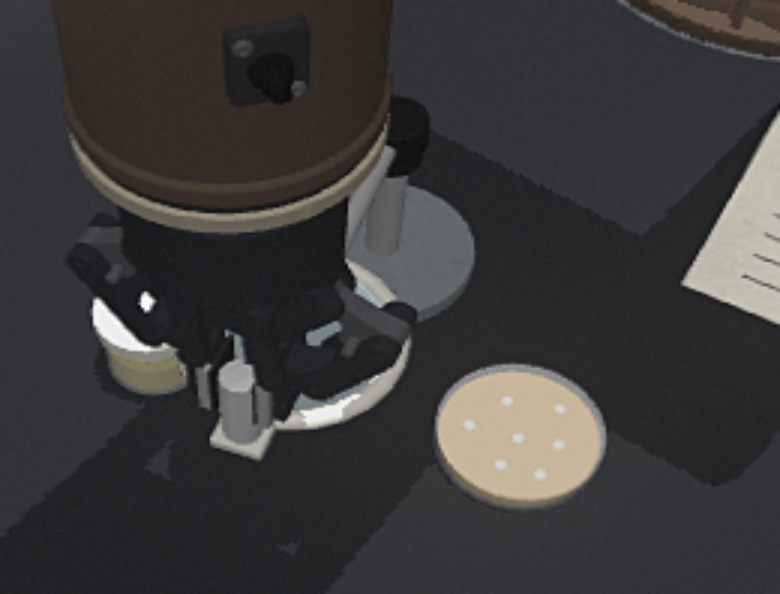

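move_arm:
  steps:
    - [-0.7,0,0,0,-0.035,0,1.4]
    - [-1.4,0,-0.1,0,-0.069,0,1.4]
    - [-2.8,0,-0.3,0,-0.138,0,1.4]
    - [-4.2,0,-0.6,0,-0.207,0,1.4]
    - [-5.5,0,-0.9,0,-0.276,0,1.4]
    - [-6.9,0,-1.4,0,-0.345,0,1.4]
    - [-8.1,0,-2.0,0,-0.414,0,1.4]
    - [-8.1,0,-2.0,0,-0.414,0,1.4]

```text
clock: 4.43
tcp_pos: [0.5871, 0.1774, 0.1643]
tool_rot: [-0.657, 0.258, -0.259, 0.659]
ft_force: [3.8, 6.2, -0.5]
finger_gap: 0.0174
```

```bash
python3 - <<'E'
from h import *
from scipy.spatial.transform import Rotation as R
im=read_camera("side"); cv2.imwrite("pics/s3.png",im[:,:,::-1])
o=get_obs();M=R.from_quat(o["tool_rot"]).as_matrix();print(o["tcp_pos"],o["ft_force"],o["finger_gap"],M[:,0].round(3))
post=np.array([.453,.023]);k=o["tcp_pos"][:2]-post;a0=np.arctan2(k[1],k[0]);print(np.hypot(*k),np.degrees(a0))
a1=np.radians(72.3)
for t in range(1,8):
    a=(a1-a0)*t/7; c,s=np.cos(a),np.sin(a)
    d=np.array([c*k[0]-s*k[1]-k[0],s*k[0]+c*k[1]-k[1],0]); print(t,(100*M.T@d).round(1),round(-a,3))
E
```

```text
[0.58772357 0.1768741  0.16427498] [3.77524147 5.76932027 1.54187861] 0.01722087129555022 [ 0.731 -0.683  0.001]
0.20451816339691367 48.79642067108143
1 [-1.2 -0.  -0.1] -0.059
2 [-2.4 -0.  -0.2] -0.117
3 [-3.6 -0.  -0.4] -0.176
4 [-4.7 -0.  -0.7] -0.234
5 [-5.9 -0.  -1.1] -0.293
6 [-7.  -0.  -1.5] -0.352
7 [-8.1 -0.  -2. ] -0.41
```

View pics/s3.png

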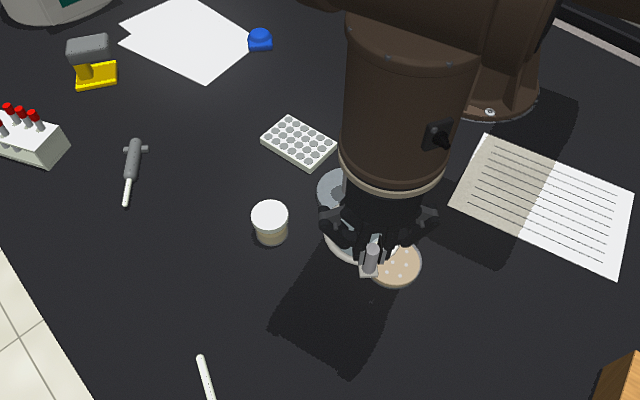

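The knob is still gripped at about (370,260), the ring is moving over the dish at (394,261), and the dish has not been disturbed. Next is the second half of the swing.

move_arm:
  steps:
    - [-1.2,0,-0.1,0,-0.059,0,1.4]
    - [-2.4,0,-0.2,0,-0.117,0,1.4]
    - [-3.6,0,-0.4,0,-0.176,0,1.4]
    - [-4.7,0,-0.7,0,-0.234,0,1.4]
    - [-5.9,0,-1.1,0,-0.293,0,1.4]
    - [-7.0,0,-1.5,0,-0.352,0,1.4]
    - [-8.1,0,-2.0,0,-0.41,0,1.4]
    - [-8.1,0,-2.0,0,-0.41,0,1.4]

```text
clock: 5.15
tcp_pos: [0.5148, 0.2187, 0.1643]
tool_rot: [-0.696, 0.118, -0.121, 0.698]
ft_force: [5.5, 17.4, -5.6]
finger_gap: 0.0174
```

move_arm:
  steps:
    - [0,0,0,0,0,0,1.4]
    - [0,0,0,0,0,0,1.4]
    - [0,0,0,0,0,0,2.5]
    - [0,0,0,0,0,0,3.5]
    - [0,0,0,0,0,0,5]
    - [0,0,0,0,0,0,5]
    - [0,0,0,0,0,0,5]

```text
clock: 5.73
tcp_pos: [0.5146, 0.2159, 0.1633]
tool_rot: [0.697, -0.121, 0.121, -0.697]
ft_force: [-0.3, -1.0, 1.1]
finger_gap: 0.0502
```

move_arm:
  steps:
    - [0,-1,0,0,0,0,5]
    - [0,-2.5,0,0,0,0,5]
    - [0,-4,0,0,0,0,5]
    - [0,-6,0,0,0,0,5]
    - [0,-8,0,0,0,0,5]
    - [0,-10,0,0,0,0,5]
    - [0,-12,0,0,0,0,5]
    - [0,-12,0,0,0,0,5]

```text
clock: 6.4
tcp_pos: [0.5162, 0.2166, 0.2878]
tool_rot: [-0.696, 0.119, -0.123, 0.698]
ft_force: [-0.2, 0.8, 1.2]
finger_gap: 0.0502
```

```bash
python3 - <<'E'
from h import *
im=read_camera("side"); cv2.imwrite("pics/s4.png",im[:,:,::-1])
im=read_camera("top"); cv2.imwrite("pics/t4.png",im[:,:,::-1])
print(get_obs()["clock"],get_obs()["tcp_pos"])
E
```

```text
6.5 [0.5149238  0.21616703 0.2845369 ]
```

View pics/s4.png

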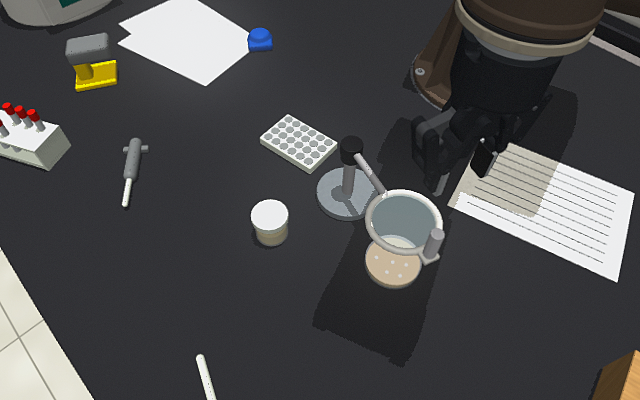

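move_arm:
  steps:
    - [3,-2,0,0,0,0,5]
    - [6,-2,0,0,0,0,5]
    - [9,-2,0,0,0,0,5]
    - [12,-2,0,0,0,0,5]
    - [15,-2,0,0,0,0,5]
    - [18,-2,0,0,0,0,5]
    - [21,-2,0,0,0,0,5]
    - [24,-2,0,0,0,0,5]

```text
clock: 7.17
tcp_pos: [0.7413, 0.1344, 0.302]
tool_rot: [0.697, -0.122, 0.12, -0.696]
ft_force: [0.2, -0.2, 0.0]
finger_gap: 0.0495
```

move_arm:
  steps:
    - [3,0,0,0,0,0,5]
    - [6,0,0,0,0,0,5]
    - [9,0,0,0,0,0,5]
    - [12,0,0,0,0,0,5]
    - [15,0,0,0,0,0,5]
    - [15,0,0,0,0,0,5]
    - [15,0,0,0,0,0,5]
    - [15,0,0,0,0,0,5]

```text
clock: 7.83
tcp_pos: [0.8811, 0.0846, 0.3016]
tool_rot: [0.697, -0.122, 0.12, -0.697]
ft_force: [0.1, -0.6, 0.5]
finger_gap: 0.0497
```

```bash
python3 - <<'E'
from h import *
print("side ring",at_z("side",(404,222),.127),"knob",at_z("side",(436,236),.18))
for i in range(2):
  im=read_camera("top"); cv2.imwrite("pics/t5.png",cv2.resize(im[110:300,180:400,::-1],None,fx=3,fy=3))
for c in("top","side"):
  if c=="side":read_camera(c)
  for t,z in(("dish",.012),("lens",.125)):
    for r in masks_of(t,c)[:1]:
        ys,xs=np.nonzero(r["region"]);print(c,t,r["score"],xs.min(),xs.max(),ys.min(),ys.max(),at_z(c,r["location"],z))
for n,p in(("knob_goal",(.5168,.2231,.18)),("dish",(.4984,.1656,.125))):print(n,proj("top",p),proj("side",p))
print(get_obs()["clock"],get_obs()["tcp_pos"])
E
```

```text
side ring [0.50198402 0.16669583 0.127     ] knob [0.52338095 0.22197822 0.18      ]
side dish 0.96 364 421 242 289 [0.51586307 0.16537381 0.012     ]
side lens 0.77 340 443 136 265 [0.50301551 0.15947182 0.125     ]
knob_goal [203.17036821 225.49976221] [439.98812222 233.26926804]
dish [242.02885655 233.8145147 ] [404.76914384 220.77803261]
8.1833 [0.88140563 0.08500075 0.30408793]
```

View pics/t5.png

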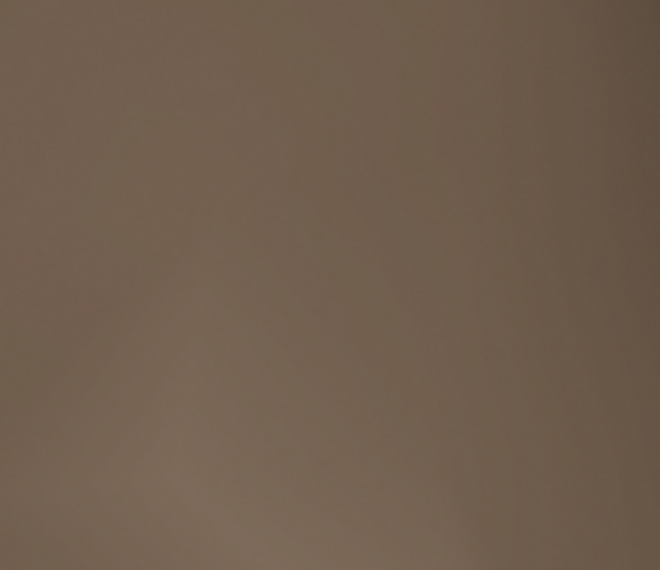

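```bash
python3 -c "
from plant import *
print(get_obs()['qvel'].round(3)); print(finish_job())"
```

```text
[-0.004  0.004 -0.005 -0.001  0.001  0.   ]
the job is handed in; nothing more can be done
None
```

I swung the magnifier about 46° counter-clockwise by its knob until the lens was over the dish. Then I opened the gripper, backed the arm well clear and handed the job in. The robot clock read about 8.2 s of the 35 s allowed.

**Lens position:** the last side-camera check put the lens centre at about (0.502, 0.167) and the dish centre at (0.499, 0.167). That is about 3–5 mm apart, against the 20 mm limit. The knob's position gave a boom angle of about 70.5° against a target of 72.3°, which is also about 5 mm at the lens.

**Dish:** the left, right and lower edges of its outline in the side picture match the start to within 1 pixel, so it stayed where it was. Its upper edge is now hidden by the ring.

**Checks that failed or disagreed:**
- **Top camera:** the arm blocked its view at the end, so the result rests on the side camera alone.
- **Network centres:** in the last side picture these were biased. The dish is partly hidden, and the lens mask takes in the boom and knob. I used the ring and knob positions I read from the picture instead.
- **At rest:** I did not measure the magnifier's speed after letting go.

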